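# Wedge the spring clip off the tall test rod

## Task

On the cream test bench, take the spring clip off the taller of the two upright rods: lift the steel wedge out of its rack, slide it down between the rod and the clip's bow so that the clip is spread and eased off the rod, and leave the clip lying flat on the bench, clear of the rod. Move the clip with the wedge only, not with the fingers, and leave the clip on the short rod as it is. Then hang the wedge upright in the rack again.

Things in the scene. Friction and masses are not known exactly. Their poses are not given: they have to be found in the camera images.
- wedge_grip (a point): Centre of the wedge's wooden handle, a block 28 (x) x 44 (y) x 45 mm high, z up. It hangs blade-down in one of the rack's two slots, the handle's underside resting on the rack (the other slot holds a round-handled punch, not needed). Mass 0.16 kg.
- wedge_tip (a point): Middle of the blade's lower edge, 117.5 mm below and 12 mm to +x of wedge_grip; same axes. Steel blade 95 mm long, 18 mm wide (y). Its +x face is flat, upright, flush with the handle; its -x face slopes: 4 mm thick (12 mm wide) at the tip, evenly up to 28 mm thick 68 mm above the tip, then straight.
- tall_clip_gap (a point): Clip on the tall rod: U of dark spring steel lying flat, 14 mm high, z up, x along its arms, bow and 50 mm finger tab on -x. Point: middle of the free gap between rod and bow (14 mm in x, 33 mm in y), 7 mm above the bench top, 17 mm from the rod's axis. Arms nip in behind the rod: pushing the bow 12 mm to -x (up to about 10 N) spreads them past it, then it slides off freely.
- tall_rod: Taller of two fixed upright steel rods on the 60 mm high cream bench: 20 mm diameter, 42 mm high. Origin: centre of its foot, on the bench top; z up. The clip comes off to -x, where the top is flat for 145 mm. Under the gap a well for the blade, open down to the table: 33 mm wide (y), from x = -9 to -49 mm.
- short_clip_gap (a point): The same point of an identical clip on the short rod (20 mm diameter, 18 mm high), 140 mm to one side of the tall rod on the same bench. To be left alone.
- rack_top (a point): Centre of the upper face of the fixed plywood rack, 80 x 176 mm, 115 mm above the table; z up. Two slots through it, each 44 (x) x 28 (y) mm, centred at y = -40 and +40 mm; a hung tool rests with its handle's underside on this face. Open below.
There are look-alikes about, which are no part of the job. Leave any yellow look-alike of the part that bears tall_clip_gap alone. Leave any turquoise look-alike of the part that bears wedge_grip alone.

How it is judged:
On the way, in this order (a step that is already met when the one before it is completed fails the run):
1. the wedge's tip is pushed down into the gap between the tall rod and its clip's bow, below half the clip's height, with the clip still on the rod (z of wedge_tip in the frame of tall_clip_gap below 0 m and x of wedge_tip in the frame of tall_clip_gap between -0.015 and 0.015 m and y of wedge_tip in the frame of tall_clip_gap between -0.018 and 0.018 m and horizontal distance between tall_clip_gap and tall_rod below 0.028 m), for 0.05 s.
2. the clip has come off the tall rod (at least 18 mm from its seat) (horizontal distance between tall_clip_gap and tall_rod above 0.035 m), for 0.1 s.
At the end, for the whole second after the job is handed in: The clip lies flat (within 10 degrees) on the bench top, its gap point 35 to 150 mm from the tall rod's axis (17 mm when seated); the wedge hangs in a slot of the rack, upright within 10 degrees, its handle resting on the rack's top within 8 mm (horizontal distance between tall_clip_gap and tall_rod between 0.035 and 0.15 m and z of tall_clip_gap in the frame of tall_rod between 0 and 0.014 m and angle between each of tall_clip_gap, wedge_grip's own z axis and vertical below 0.17 rad and z of wedge_grip in the frame of rack_top between 0.015 and 0.031 m and x of wedge_grip in the frame of rack_top between -0.025 and 0.025 m and y of wedge_grip in the frame of rack_top between -0.065 and 0.065 m); the robot touches nothing.
It fails at once if the clip on the short rod moved more than 15 mm (distance of short_clip_gap from where it was at the start of the episode above 0.015 m).
It fails at once if the clip on the tall rod handled with the fingers (more than 2 N) (contact force between the fingers and tall_clip above 2 N).
It also fails if it takes over 46 s, if anything falls off the work surface, if the arm or the gripper's body presses on something with over 40 N, if the wrist force passes 120 N, or if a joint passes its speed limit or range.

## Robot

A 6-joint arm with a two-finger parallel gripper is mounted at the origin on the work surface. World frame = base frame: x ahead of the robot, y to its left, z up, the work surface at z = 0. Lengths are in m, angles in rad, forces in N, time in s.
With the tool pointing down it reaches from about 0.375 to 0.9 m from the base axis. Payload 3.1 kg.
Tool frame: the origin (TCP) lies at the very end of the fingers, on their centre line; the grasp point (between the pads) lies 19 mm behind it (manip.pinch_z is the distance from the TCP to the grasp point, in m); z points along the fingers, y is the direction in which the jaws open and shut (so a half turn about z gives the same grasp; the last joint's range is limited). The gripper opens to 85 mm and grips with 20 to 120 N. Pads are 22 mm wide; open, the fingers measure 114 mm over their backs; the gripper's body (76 mm by 85 mm) begins 54 mm behind the grasp point. The pads swing forward as they close: fully open they stand 13 mm farther back than shut.
Start: joints at [-1.44, 0.527, 1.433, -0, 1.181, -0.178], TCP at [0.191, -0.595, 0.231] pointing down, gripper open.
Joint ranges: [-3.08, 3.08], [-0.75, 2.2], [0.22, 2.44], [-1.43, 4.57], [0, 2.65], [-2.85, 2.85]. Speed limits (rad/s): [2.79, 2.79, 3.14, 3.14, 3.14, 3.14].

## Interface

Orientations are given as a unit quaternion [x, y, z, w].
In Python, from station import manip gives the robot as it stands.
- The arm moves only by the tool drive_tool, never from a script. Its argument "increments" is a list of rows, each a list of 7 numbers: the closure in counts, from 0 (fully open) to 255 (shut), then the shift along the tool's x, y, z in cm, then the turn, a rotation vector about the tool's x, y, z in rad. A call has 1 to 20 rows; each row is the pose to reach, as a shift and turn from the pose commanded when the call began, along the tool's axes at that moment; what a row does not reach only later rows make up. A row lasts 1/10 s, in which the tool goes at most 50 mm and 8.59 degrees, less where a joint would pass 70% of its speed; a pose out of reach is approached as far as the arm can. A call with a gripper value outside its range is refused whole. The fingers move at their own pace and stop on an object; "force" is the grip in N (left out, the last holds). Time passes only in rows, so rows that repeat a pose let the fingers close. It gives the time, the measured TCP pose, the force and the opening at its end, in the units of the state.
- manip.sense(): the state, without advancing time (a new reading comes with each control period).
- manip.snapshot(name): name is "scene" or "top" or "wrist"; returns the picture (384x512x3 uint8, red, green, blue); there is no depth.
- manip.camera_model(name): a dict with "mtx" (3x3 intrinsics, pixels), "k1" (the pictures are not rectified: a ray, as slopes to the right and down, at radius r is drawn at 1 + k1 r^2 times it, then the intrinsics apply), "cam_to_world" (4x4, takes a point from camera to world coordinates). Camera axes: x right, y down, z forward; pixel columns grow to the right and rows downward; lengths in m; the calibration is good to about 2 mm. A picture is of the moment at which its call begins: read the wrist's pose just before it. camera_model takes no time and is no camera call; for the wrist camera it gives the pose at the moment of the call.
- manip.sign_off(): hands the job in, once; it reports no verdict.
The state is a dict: "t": time; "q": joint angles; "qd": joint speeds; "tau": joint torques, N m; "tcp_pos": TCP position; "tool_rot": TCP orientation; "force": force on the tool from outside, world axes, zero at the start; "ft_torque": the same for the moment, N m; "finger_gap": opening from 0.0 (shut) to 1.0 (fully open).
Only numpy, scipy, OpenCV 4.12 (cv2) and the standard library are available. Lean on these libraries where they do the work, as an engineer would, in place of code of your own. Each camera call takes 0.05 s, during which the arm holds its last target. There are 200 camera calls.

## Working session

There is one attempt and no reset: what is moved stays moved. The work goes in short steps, Python scripts to look and compute and a tool call to move; the robot and the scene stay as the last step left them, time stands still between calls to the robot, and variables do not carry over. Pictures are saved under pics/ and viewed, about 8 in all and at most 12, crops included, and the job is handed in when it is done.

Besides the shell and the picture viewer there is one more tool, called after "Call:" by a JSON object that holds its "name" and its "arguments", one argument or row to a line. drive_tool: Moves the arm, as the interface text tells. Its arguments: {"type":"object","properties":{"increments":{"type":"array","items":{"type":"array","items":{"type":"number"}}},"force":{"type":"number"}},"required":["increments"]}

```bash
mkdir -p pics; python3 - <<'E'
from station import manip
import cv2
s=manip.sense();print(s)
for n in("scene","top"):
    im=manip.snapshot(n);cv2.imwrite(f"pics/{n}0.png",im[:,:,::-1])
    print(n,manip.camera_model(n))
E
```

```text
{'t': 0.0, 'q': array([-1.43954812e+00,  5.28475184e-01,  1.43391626e+00,  1.63940904e-05,
        1.18142231e+00, -1.78489515e-01]), 'qd': array([-0.00105657, -0.00014537,  0.00068754, -0.00088392, -0.00018806,
       -0.00108641]), 'tau': array([ 1.47212817e-03, -4.42347550e+01, -1.78026885e+01, -1.72851992e-04,
        8.22068949e-03, -1.29334879e-06]), 'tcp_pos': array([ 0.19044713, -0.59451083,  0.23032366]), 'tool_rot': array([ 9.88031640e-01,  1.54247353e-01,  3.38073455e-05, -1.11005996e-03]), 'force': array([ 0.41128716,  0.48270427, -0.86421618]), 'ft_torque': array([0.01562268, 0.01761459, 0.01624013]), 'finger_gap': 0.99932277880273}
scene {'mtx': array([[356.65575216,   0.        , 257.7192019 ],
       [  0.        , 356.65575216, 191.63428815],
       [  0.        ,   0.        ,   1.        ]]), 'k1': 0.026809044122858998, 'cam_to_world': array([[ 0.75245212,  0.5042403 , -0.42374229,  0.80888234],
       [ 0.6584142 , -0.55874937,  0.50427164, -0.46068817],
       [ 0.01750835, -0.6584382 , -0.75243112,  0.71095301],
       [ 0.        ,  0.        ,  0.        ,  1.        ]])}
top {'mtx': array([[381.35340573,   0.        , 255.58746025],
       [  0.        , 381.35340573, 198.21365999],
       [  0.        ,   0.        ,   1.        ]]), 'k1': 0.00458084579391389, 'cam_to_world': array([[-0.02539075, -0.9955619 ,  0.09061904,  0.40221941],
       [-0.99958666,  0.02650664,  0.01113164, -0.05473771],
       [-0.01348425, -0.09029894, -0.99582342,  0.87707232],
       [ 0.        ,  0.        ,  0.        ,  1.        ]])}
```

View pics/scene0.png

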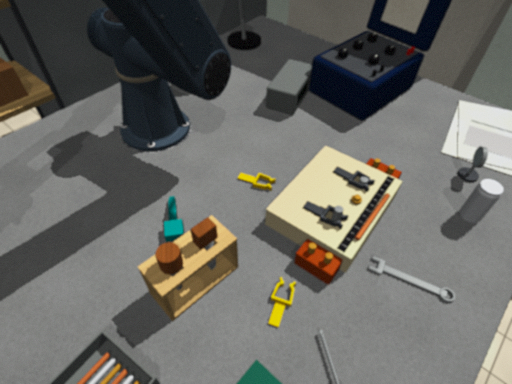

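View pics/top0.png

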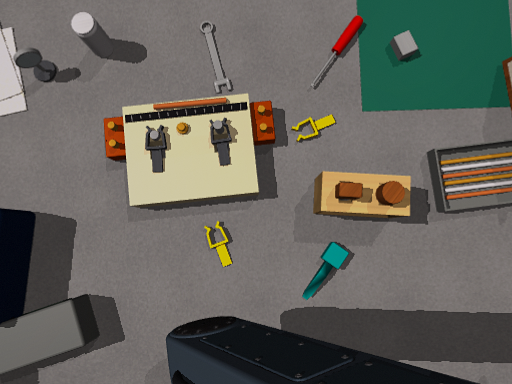

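The scene view shows the rack with the square-handled wedge at (204,232) and the round punch at (170,258). The bench clips are at (325,212) and (352,178). In the top view the wedge handle is at (348,190) and the clips at (157,140) and (221,135). I'll zoom in to find the taller rod.

```bash
cat > h.py <<'E'
import numpy as np,cv2
from station import manip
def ray(n,uv,m=None):
    m=m or manip.camera_model(n)
    d=cv2.undistortPoints(np.array([[uv]],float),m["mtx"],np.array([m["k1"],0,0,0.]))[0,0]
    T=m["cam_to_world"];return T[:3,3],T[:3,:3]@np.array([*d,1])
def at(n,uv,z,m=None):
    o,d=ray(n,uv,m);return o+d*(z-o[2])/d[2]
def proj(n,P,m=None):
    m=m or manip.camera_model(n);W=np.linalg.inv(m["cam_to_world"])
    r,_=cv2.Rodrigues(W[:3,:3]);return cv2.projectPoints(np.array(P,float).reshape(-1,3),r,W[:3,3],m["mtx"],np.array([m["k1"],0,0,0.]))[0][:,0]
E
python3 - <<'E'
import cv2,numpy as np
from h import *
t=cv2.imread("pics/top0.png");s=cv2.imread("pics/scene0.png")
a=cv2.resize(t[90:215,100:280],None,fx=4.4,fy=4.4,interpolation=2)[:, :792]
cv2.imwrite("pics/z1.png",a)
b=cv2.resize(t[165:225,305:425],None,fx=4,fy=4,interpolation=2)
c=cv2.resize(s[140:290,260:410],None,fx=3.2,fy=3.2,interpolation=2)
d=cv2.resize(s[200:320,130:250],None,fx=2.6,fy=2.6,interpolation=2)
o=np.zeros((560,800,3),np.uint8);o[:240,:480]=b;o[80:560,320:800][:, :][160:]=c[:320]; 
o=np.zeros((560,800,3),np.uint8);o[:480,:480]=c;o[:312,485:797]=d;o[320:560,485:800]=b[:,80:395]
cv2.imwrite("pics/z2.png",o)
E
```

```text
(no output)
```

View pics/z1.png

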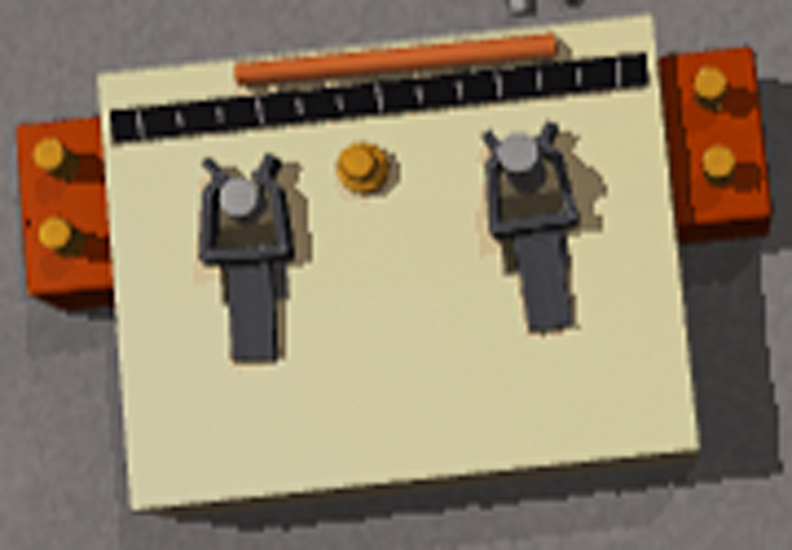

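View pics/z2.png

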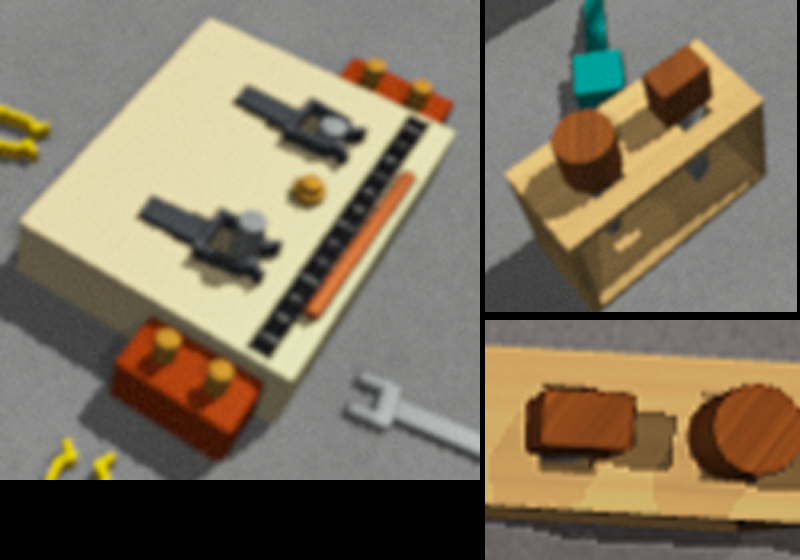

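The right-hand rod in the top view (z1 at (518,153), nearest the punch) is the taller one: it casts the longer shadow and stands up in the scene view. The wedge handle is the rectangular block, with its long side along world y. Now I'll measure positions.

```bash
python3 - <<'E'
from h import *
z=lambda u,v:(u/4.4+100-.4,v/4.4+90-.4)
c=[at("top",z(*p),.06) for p in[(98,73),(652,15),(700,450),(133,510)]]
for p in c:print("corner",p.round(4))
for i,j in((0,1),(3,2),(3,0),(2,1)):
    d=c[j]-c[i];print(np.linalg.norm(d).round(4),np.degrees(np.arctan2(d[1],d[0])).round(1))
print("tall top",at("top",z(518,153),.102),"short",at("top",z(240,198),.078))
for n,p,h in(("t bow mid outer",(536,228),.074),("s bow",(247,258),.074),("t tab end",(552,330),.074),("t bow L",(495,233),.074),("t bow R",(578,223),.074)):print(n,at("top",z(*p),h).round(4))
# scene: z2 c crop 3.2x from (260,140)
print("scene tall top",at("scene",(260+250/3.2-.4,140+220/3.2-.4),.102),"short",at("scene",(260+335/3.2-.4,140+122/3.2-.4),.078))
# handle top face corners z=.16 ; b crop 4x from 305,165, offset 80
q=lambda u,v:((u-485+80)/4+305-.4,(v-320)/4+165-.4)
for p in[(543,388),(635,396),(630,453),(538,447)]:print("h",at("top",q(*p),.16).round(4))
for p in[(204,200),]:pass
w=lambda u,v:(130+(u-485)/2.6-.4,200+v/2.6-.4)
for p in[(644,82),(697,41),(711,72),(660,113)]:print("hs",at("scene",w(*p),.16).round(4))
for p in[(505,175),(697,40),(764,100),(570,250)]:print("rack s",at("scene",w(*p),.115).round(4))
for p in[(322,172),(411,176),(410,215),(314,212)]:print("rack t",at("top",p,.115).round(4))
E
```

```text
corner [0.6884 0.2444 0.06  ]
corner [ 0.7101 -0.0343  0.06  ]
corner [ 0.4901 -0.0526  0.06  ]
corner [0.468  0.2259 0.06  ]
0.2796 -85.6
0.2794 -85.5
0.2212 4.8
0.2207 4.8
tall top [0.62902607 0.02956465 0.102     ] short [0.61758127 0.16808376 0.078     ]
t bow mid outer [0.5996 0.0244 0.074 ]
s bow [0.5887 0.1658 0.074 ]
t tab end [0.549  0.0175 0.074 ]
t bow L [0.5977 0.0445 0.074 ]
t bow R [0.6015 0.0039 0.074 ]
scene tall top [0.62792328 0.02815452 0.102     ] short [0.61672234 0.17285418 0.078     ]
h [ 0.4948 -0.2053  0.16  ]
h [ 0.4898 -0.2484  0.16  ]
h [ 0.4629 -0.2447  0.16  ]
h [ 0.4669 -0.2017  0.16  ]
hs [ 0.4704 -0.2486  0.16  ]
hs [ 0.4719 -0.1977  0.16  ]
hs [ 0.4998 -0.2105  0.16  ]
hs [ 0.4983 -0.2587  0.16  ]
rack s [ 0.4295 -0.3507  0.115 ]
rack s [ 0.4436 -0.1755  0.115 ]
rack s [ 0.5234 -0.1814  0.115 ]
rack s [ 0.5088 -0.3561  0.115 ]
rack t [ 0.521  -0.1813  0.115 ]
rack t [ 0.508  -0.3588  0.115 ]
rack t [ 0.4299 -0.352   0.115 ]
rack t [ 0.4408 -0.1621  0.115 ]
```

```bash
cat >> h.py <<'E'
from scipy.spatial.transform import Rotation as R
def inc(p,yaw):
    "shift cm and rotvec (tool axes) from measured pose to TCP p, tool down, tool x at yaw deg"
    s=manip.sense();A=R.from_quat(s["tool_rot"])
    y=np.radians(yaw);B=R.from_matrix(np.array([[np.cos(y),np.sin(y),0],[np.sin(y),-np.cos(y),0],[0,0,-1]]).T)
    print("t",round(s["t"],2),"tcp",s["tcp_pos"].round(4),"F",s["force"].round(1),"gap",round(s["finger_gap"],3))
    print("shift cm",(A.inv().apply(np.array(p)-s["tcp_pos"])*100).round(2),"rot",(A.inv()*B).as_rotvec().round(4))
E
python3 -c "
from h import *
inc([.40,-.225,.26],-5.5);print(manip.camera_model('wrist')['cam_to_world'])"
```

```text
t 0.1 tcp [ 0.1905 -0.5946  0.2304] F [ 0.6 -0.6  0.8] gap 1.002
shift cm [ 31.22 -28.82  -2.89] rot [-1.900e-03  1.000e-04  4.058e-01]
[[ 0.30424152 -0.91897719 -0.25083465  0.25257157]
 [-0.9525919  -0.29416785 -0.07767853 -0.57563587]
 [-0.00240269  0.26257609 -0.9649083   0.37259575]
 [ 0.          0.          0.          1.        ]]
```

Call:
{"name": "drive_tool", "arguments": {
  "increments": [
    [0,4,-4,-2.9,0,0,0.1],
    [0,8,-8,-2.9,0,0,0.2],
    [0,12,-12,-2.9,0,0,0.3],
    [0,16,-15,-2.9,0,0,0.4],
    [0,20,-18,-2.9,0,0,0.405],
    [0,24,-21,-2.9,0,0,0.405],
    [0,28,-24,-2.9,0,0,0.405],
    [0,31,-27,-2.9,0,0,0.405],
    [0,33.5,-28,-2.9,0,0,0.405],
    [0,33.5,-28,-2.9,0,0,0.405],
    [0,33.5,-28,-2.9,0,0,0.405]
  ]
}}

```text
t: 1.2
tcp_pos: [0.4245, -0.2256, 0.2601]
tool_rot: [0.999, -0.046, -0.0, 0.0]
force: [0.0, -0.4, -0.7]
finger_gap: 0.999
```

```bash
python3 - <<'E'
from h import *
import pickle
m=manip.camera_model("wrist");im=manip.snapshot("wrist");cv2.imwrite("pics/w1.png",im[:,:,::-1]);pickle.dump(m,open("w1.pkl","wb"))
inc([.4786,-.225,.25],-5.5);print(m["cam_to_world"][:3,3])
# predicted handle top corners
y=np.radians(-5.5);X=np.array([np.cos(y),np.sin(y)]);Y=np.array([-X[1],X[0]]);c=np.array([.4786,-.225])
print(proj("wrist",[[*(c+a*.014*X+b*.022*Y),.16] for a,b in((1,1),(1,-1),(-1,-1),(-1,1))],m).round(1))
E
```

```text
t 1.25 tcp [ 0.424  -0.2265  0.2601] F [ 0.2 -0.3  0.2] gap 1.002
shift cm [ 5.42 -0.67  1.  ] rot [0.0003 0.0008 0.0017]
[ 0.48951109 -0.23270309  0.40219748]
[[223.1 111.9]
 [277.7 112. ]
 [277.  146.8]
 [224.  146.7]]
```

View pics/w1.png

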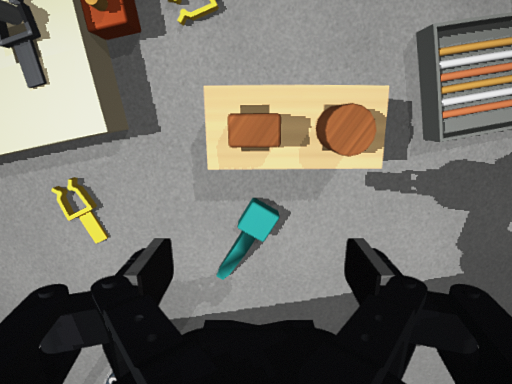

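The wrist view shows the wedge handle at about (228–281, 113–147), close to prediction (3 mm off in y), with the jaws aligned to it. I'll go in for the grasp.

Call:
{"name": "drive_tool", "arguments": {
  "increments": [
    [80,3,-0.3,1,0,0,0],
    [80,5.5,-0.48,3,0,0,0],
    [80,5.5,-0.48,6,0,0,0],
    [80,5.5,-0.48,9,0,0,0],
    [80,5.5,-0.48,11.5,0,0,0],
    [80,5.5,-0.48,13,0,0,0],
    [80,5.5,-0.48,13.9,0,0,0],
    [80,5.5,-0.48,13.9,0,0,0],
    [160,5.5,-0.48,13.9,0,0,0],
    [255,5.5,-0.48,13.9,0,0,0],
    [255,5.5,-0.48,13.9,0,0,0],
    [255,5.5,-0.48,13.9,0,0,0],
    [255,5.5,-0.48,13.9,0,0,0],
    [255,5.5,-0.48,13.9,0,0,0]
  ],
  "force": 100
}}

```text
t: 2.65
tcp_pos: [0.4799, -0.2274, 0.1221]
tool_rot: [0.999, -0.047, 0.001, 0.001]
force: [-1.6, -1.3, 5.6]
finger_gap: 0.499
```

Call:
{"name": "drive_tool", "arguments": {
  "increments": [
    [255,0,0,-1,0,0,0],
    [255,0,0,-3,0,0,0],
    [255,0,0,-6,0,0,0],
    [255,0,0,-9,0,0,0],
    [255,0,0,-12,0,0,0],
    [255,0,0,-15,0,0,0],
    [255,0,0,-16,0,0,0],
    [255,0,0,-16,0,0,0],
    [255,0,0,-16,0,0,0]
  ]
}}

```text
t: 3.55
tcp_pos: [0.4786, -0.2261, 0.28]
tool_rot: [0.999, -0.048, -0.001, -0.001]
force: [-0.5, -0.4, -2.3]
finger_gap: 0.503
```

```bash
python3 - <<'E'
from h import *
import pickle
m=manip.camera_model("wrist");ims=[manip.snapshot("wrist"),manip.snapshot("scene")]
pickle.dump(m,open("w2.pkl","wb"))
cv2.imwrite("pics/w2.png",ims[0][:,:,::-1]);cv2.imwrite("pics/s2.png",ims[1][:,:,::-1])
s=manip.sense();p=s["tcp_pos"]
print(p,s["tool_rot"],s["force"])
print(proj("scene",[p]),proj("wrist",[p],m))
a=cv2.resize(ims[0][150:384,130:390],None,fx=1.8,fy=1.8,interpolation=2)
u,v=proj("scene",[p])[0].astype(int);b=ims[1][max(0,v-60):v+140,u-80:u+80]
b=cv2.resize(b,None,fx=2,fy=2,interpolation=2);print("scene crop org",u-80,max(0,v-60),b.shape)
o=np.zeros((430,800,3),np.uint8);o[:a.shape[0],:a.shape[1]]=a;o[:b.shape[0],475:475+b.shape[1]]=b[:430]
cv2.imwrite("pics/c2.png",o[:,:,::-1])
E
```

```text
[ 0.47844023 -0.22601502  0.27934121] [ 0.99886607 -0.04755937 -0.00175783 -0.00126098] [-0.43970353 -0.2455366  -1.81272033]
[[195.47263473 183.3360899 ]] [[256.50051168 241.93384214]]
scene crop org 115 123 (400, 320, 3)
```

View pics/c2.png

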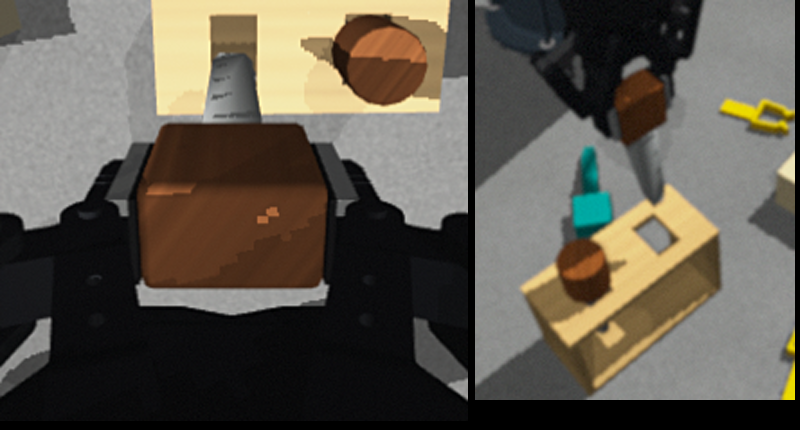

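```bash
python3 - <<'E'
from h import *
import pickle
m=pickle.load(open("w2.pkl","rb"));s=manip.sense();p=s["tcp_pos"];A=R.from_quat(s["tool_rot"])
def show(name,L):
    P=[p+A.apply(np.array(q)/1000) for q in L]
    w=proj("wrist",P,m);c=proj("scene",P)
    print(name,"wristcrop",((w-[130,150])*1.8).round(0).tolist(),"scenecrop",((c-[115,123])*2+[475,0]).round(0).tolist())
h=7
show("handle top +x corners, -x corners",[[14,22,h-45],[14,-22,h-45],[-14,22,h-45],[-14,-22,h-45]])
show("handle bottom +x",[[14,22,h],[14,-22,h]])
show("tip if +x",[[14,9,h+95],[14,-9,h+95],[10,9,h+95],[10,-9,h+95]])
show("tip if -x",[[-14,9,h+95],[-14,-9,h+95],[-10,9,h+95],[-10,-9,h+95]])
E
```

```text
handle top +x corners, -x corners wristcrop [[326.0, 179.0], [127.0, 179.0], [320.0, 287.0], [134.0, 287.0]] scenecrop [[618.0, 111.0], [664.0, 84.0], [596.0, 92.0], [642.0, 65.0]]
handle bottom +x wristcrop [[300.0, 113.0], [155.0, 113.0]] scenecrop [[625.0, 150.0], [669.0, 122.0]]
tip if +x wristcrop [[248.0, 49.0], [210.0, 49.0], [248.0, 57.0], [210.0, 57.0]] scenecrop [[650.0, 209.0], [666.0, 199.0], [647.0, 207.0], [663.0, 196.0]]
tip if -x wristcrop [[247.0, 104.0], [211.0, 105.0], [247.0, 97.0], [211.0, 97.0]] scenecrop [[631.0, 191.0], [647.0, 181.0], [634.0, 194.0], [650.0, 183.0]]
```

Fitting the projection to the picture puts the tip at the +x side of the handle: the tip edge is at about (232,55) in the wrist crop and (655,203) in the scene crop. So the flat face points +x, as needed. Next I'll hover over the gap.

```bash
python3 -c "
from h import *
inc([.602,.027,.237],4.8)"
```

```text
t 3.65 tcp [ 0.4784 -0.226   0.2793] F [-0.4 -0.2 -1.8] gap 0.502
shift cm [  9.91 -26.35   4.26] rot [-0.0027  0.0034 -0.1789]
```

Call:
{"name": "drive_tool", "arguments": {
  "increments": [
    [255,1,-2,0,0,0,0],
    [255,2.5,-6,0,0,0,-0.04],
    [255,4,-10,0,0,0,-0.1],
    [255,5.5,-14,0,0,0,-0.15],
    [255,7,-18,0,0,0,-0.179],
    [255,8.5,-22,0.5,0,0,-0.179],
    [255,9.5,-25,1.5,0,0,-0.179],
    [255,9.9,-26.35,3,0,0,-0.179],
    [255,9.9,-26.35,4.2,0,0,-0.179],
    [255,9.9,-26.35,4.2,0,0,-0.179],
    [255,9.9,-26.35,4.2,0,0,-0.179]
  ]
}}

```text
t: 4.75
tcp_pos: [0.6022, 0.0245, 0.2384]
tool_rot: [0.999, 0.041, -0.001, 0.0]
force: [-0.4, 0.1, -1.7]
finger_gap: 0.505
```

```bash
python3 - <<'E'
from h import *
import pickle
m=manip.camera_model("wrist");ims=[manip.snapshot("wrist"),manip.snapshot("scene")]
pickle.dump(m,open("w3.pkl","wb"))
inc([.602,.027,.237],4.8);s=manip.sense();p=s["tcp_pos"];A=R.from_quat(s["tool_rot"])
T=[p+A.apply(np.array(q)/1000) for q in([14,0,102],[14,9,102],[14,-9,102],[10,0,102])]
rod=np.array([.6285,.029,0]);y=np.radians(4.8);X=np.array([np.cos(y),np.sin(y),0]);Y=np.array([-X[1],X[0],0])
G=[rod+[0,0,.102],rod-.024*X+[0,0,.074],rod-.024*X+.0165*Y+[0,0,.074],rod-.024*X-.0165*Y+[0,0,.074]]
pw=proj("wrist",T+G,m);ps=proj("scene",T+G)
ow=np.array([170,40]);os=np.array([280,90])
a=ims[0][40:200,170:330];b=ims[1][90:250,280:400]
a=cv2.resize(a,None,fx=3,fy=3,interpolation=2);b=cv2.resize(b,None,fx=2.6,fy=3,interpolation=2)
b=cv2.resize(ims[1][100:260,275:380],None,fx=3,fy=3,interpolation=2);os=np.array([275,100])
o=np.hstack([a,b]);cv2.imwrite("pics/c3.png",o[:,:,::-1]);cv2.imwrite("pics/w3.png",ims[0][:,:,::-1]);cv2.imwrite("pics/s3.png",ims[1][:,:,::-1])
print(((pw-ow)*3).round(0).tolist());print(((ps-os)*3+[480,0]).round(0).tolist(),o.shape)
E
```

```text
t 4.85 tcp [0.6031 0.0244 0.2398] F [ 0.5  0.6 -0.9] gap 0.5
shift cm [-0.09 -0.27  0.27] rot [ 0.0005 -0.0006 -0.002 ]
[[264.0, 407.0], [295.0, 407.0], [232.0, 407.0], [264.0, 421.0], [256.0, 349.0], [257.0, 404.0], [211.0, 405.0], [303.0, 404.0]]
[[663.0, 288.0], [656.0, 295.0], [669.0, 280.0], [658.0, 285.0], [669.0, 325.0], [634.0, 333.0], [645.0, 319.0], [623.0, 347.0]] (480, 795, 3)
```

View pics/c3.png

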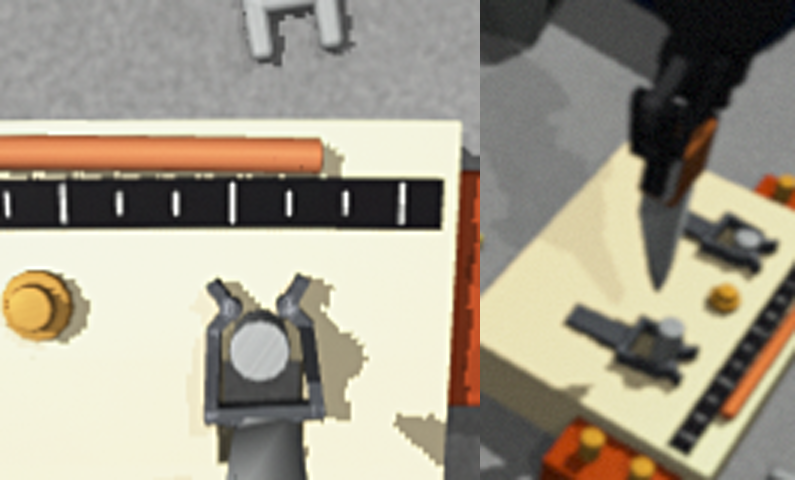

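The wrist crop shows the tall rod top at (259,350), within 1 mm of my estimate. The bow's inner edge is at row ~403, centred near u≈264, and the blade tip is at about (265,418), so the tip sits about 2–3 mm nearer −x than nominal. The scene view agrees. I'll make small corrections and descend in stages.

Call:
{"name": "drive_tool", "arguments": {
  "increments": [
    [255,0,-0.12,0.5,0,0,0],
    [255,0,-0.12,1.5,0,0,0],
    [255,0,-0.12,2.5,0,0,0],
    [255,0,-0.12,3.3,0,0,0],
    [255,0,-0.12,4.1,0,0,0],
    [255,0,-0.12,4.9,0,0,0],
    [255,0,-0.12,5.6,0,0,0],
    [255,0,-0.12,6.3,0,0,0],
    [255,0,-0.12,6.8,0,0,0],
    [255,0,-0.12,7.3,0,0,0],
    [255,0,-0.12,7.3,0,0,0]
  ]
}}

```text
t: 5.95
tcp_pos: [0.6025, 0.0273, 0.1655]
tool_rot: [0.999, 0.042, -0.001, -0.0]
force: [0.4, 0.8, -1.7]
finger_gap: 0.505
```

```bash
python3 - <<'E'
from h import *
im=manip.snapshot("wrist");b=manip.snapshot("scene")
inc([.603,.0258,.112],4.8)
o=np.hstack([cv2.resize(im[60:220,170:330],None,fx=3,fy=3,interpolation=2),cv2.resize(b[120:280,280:385],None,fx=3,fy=3,interpolation=2)])
cv2.imwrite("pics/c4.png",o[:,:,::-1])
E
```

```text
t 6.05 tcp [0.6031 0.0272 0.1664] F [ 0.4 -0.9 -1.2] gap 0.507
shift cm [-0.02  0.14  5.44] rot [ 0.0001 -0.0002  0.0001]
```

View pics/c4.png

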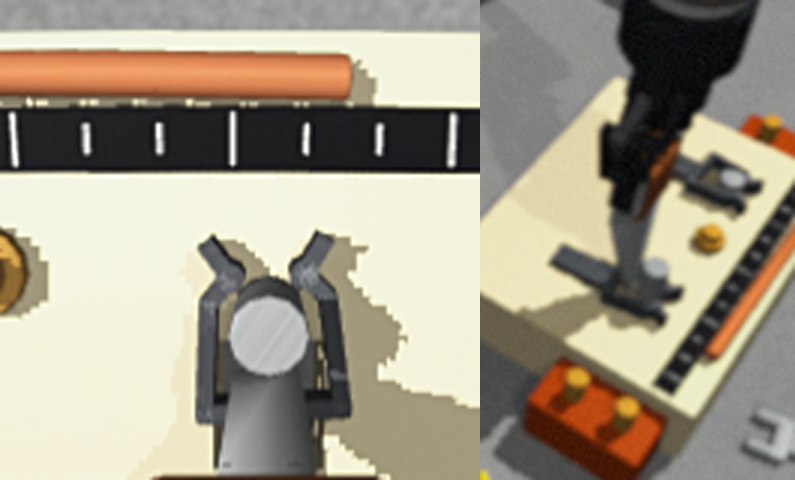

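The blade tip sits in the gap just behind the rod, clear of the bow, with no contact force. I'll press it down.

Call:
{"name": "drive_tool", "arguments": {
  "increments": [
    [255,0,0.1,0.5,0,0,0],
    [255,0,0.1,1.0,0,0,0],
    [255,0,0.1,1.5,0,0,0],
    [255,0,0.1,2.0,0,0,0],
    [255,0,0.1,2.5,0,0,0],
    [255,0,0.1,3.0,0,0,0],
    [255,0,0.1,3.0,0,0,0]
  ]
}}

```text
t: 6.75
tcp_pos: [0.6056, 0.026, 0.1375]
tool_rot: [0.999, 0.042, 0.003, 0.0]
force: [3.5, -0.3, 2.1]
finger_gap: 0.5
```

Call:
{"name": "drive_tool", "arguments": {
  "increments": [
    [255,0,0,0.5,0,0,0],
    [255,0,0,1.0,0,0,0],
    [255,0,0,1.5,0,0,0],
    [255,0,0,2.0,0,0,0],
    [255,0,0,2.3,0,0,0],
    [255,0,0,2.5,0,0,0],
    [255,0,0,2.5,0,0,0]
  ]
}}

```text
t: 7.45
tcp_pos: [0.6058, 0.0259, 0.1125]
tool_rot: [0.999, 0.042, 0.003, 0.0]
force: [5.1, -0.7, 3.3]
finger_gap: 0.505
```

Call:
{"name": "drive_tool", "arguments": {
  "increments": [
    [255,-0.3,0,0,0,0,0],
    [255,-0.6,0,0,0,0,0],
    [255,-0.9,0,0,0,0,0],
    [255,-1.2,0,0,0,0,0],
    [255,-1.5,0,0,0,0,0],
    [255,-1.5,0,0,0,0,0],
    [255,-1.5,0,0,0,0,0]
  ]
}}

```text
t: 8.15
tcp_pos: [0.5887, 0.025, 0.1115]
tool_rot: [0.999, 0.042, 0.001, 0.0]
force: [2.8, 0.8, -1.1]
finger_gap: 0.505
```

```bash
python3 - <<'E'
from h import *
im=manip.snapshot("wrist");b=manip.snapshot("scene")
inc([.603,.0258,.112],4.8)
o=np.hstack([cv2.resize(im[60:220,170:330],None,fx=3,fy=3,interpolation=2),cv2.resize(b[120:280,280:385],None,fx=3,fy=3,interpolation=2)])
cv2.imwrite("pics/c5.png",o[:,:,::-1])
E
```

```text
t 8.25 tcp [0.5887 0.025  0.1114] F [ 3.7  0.7 -2.8] gap 0.502
shift cm [ 1.43  0.04 -0.05] rot [ 0.0001 -0.0011 -0.    ]
```

View pics/c5.png

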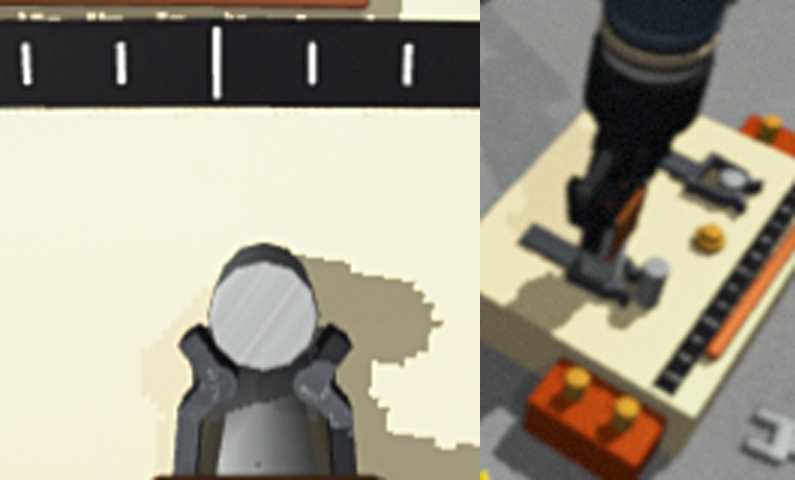

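The clip is off. In the wrist crop the rod (263,315) stands outside the arms, whose flared tips are at (195,350) and (335,345). I'll back off the bow, raise the tip to just above the bench, and push the clip a further ~20 mm away.

Call:
{"name": "drive_tool", "arguments": {
  "increments": [
    [255,0.4,0,0,0,0,0],
    [255,0.4,0,-1.5,0,0,0],
    [255,0.4,0,-3,0,0,0],
    [255,0.4,0,-4.5,0,0,0],
    [255,0.4,0,-5.6,0,0,0],
    [255,0.4,0,-5.6,0,0,0],
    [255,-0.4,0,-5.6,0,0,0],
    [255,-1.2,0,-5.6,0,0,0],
    [255,-1.8,0,-5.6,0,0,0],
    [255,-2.3,0,-5.6,0,0,0],
    [255,-2.8,0,-5.6,0,0,0],
    [255,-3.3,0,-5.6,0,0,0],
    [255,-3.8,0,-5.6,0,0,0],
    [255,-4.0,0,-5.6,0,0,0],
    [255,-4.0,0,-5.6,0,0,0],
    [255,-3.2,0,-5.6,0,0,0],
    [255,-3.2,0,-8,0,0,0],
    [255,-3.2,0,-12,0,0,0],
    [255,-3.2,0,-15,0,0,0],
    [255,-3.2,0,-16.8,0,0,0]
  ]
}}

```text
t: 10.25
tcp_pos: [0.5582, 0.0222, 0.2822]
tool_rot: [0.999, 0.042, 0.002, 0.0]
force: [0.4, 0.5, -1.6]
finger_gap: 0.5
```

```bash
python3 - <<'E'
from h import *
import pickle
m=manip.camera_model("wrist");im=manip.snapshot("wrist");b=manip.snapshot("scene");pickle.dump(m,open("w6.pkl","wb"))
inc([.4795,-.2267,.285],-5.3)
a=im.copy()
o=np.hstack([cv2.resize(im[60:300,130:390],None,fx=1.8,fy=1.8,interpolation=2),cv2.resize(b[120:264,270:385],None,fx=3,fy=3,interpolation=2)[:, :330]])
cv2.imwrite("pics/c6.png",o[:,:,::-1])
E
```

```text
t 10.35 tcp [0.5589 0.0221 0.2825] F [ 0.3  0.  -1.6] gap 0.503
shift cm [-10.    24.12  -0.28] rot [ 0.0011 -0.0078  0.1765]
```

View pics/c6.png

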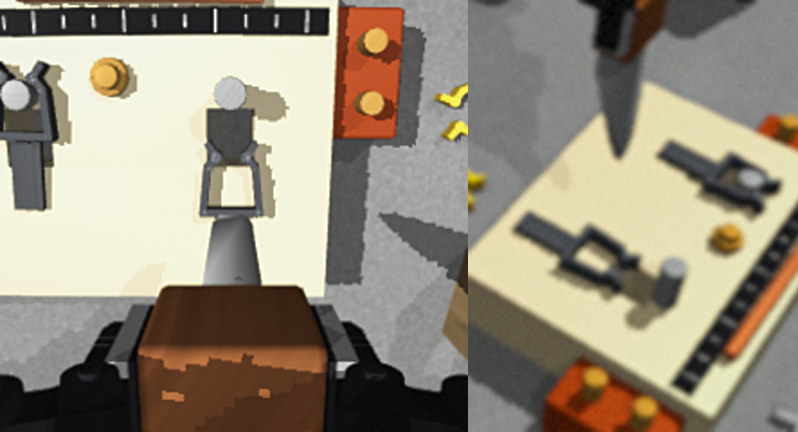

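The clip lies flat on the bench, its arm tips well clear of the tall rod (230,92). The short-rod clip is untouched. Now I'll take the wedge back to the rack.

Call:
{"name": "drive_tool", "arguments": {
  "increments": [
    [255,-1.5,3,-0.3,0,0,0],
    [255,-3,7,-0.3,0,0,0.05],
    [255,-4.5,11,-0.3,0,0,0.1],
    [255,-6,15,-0.3,0,0,0.15],
    [255,-7.5,19,-0.3,0,0,0.1765],
    [255,-9,22,-0.3,0,-0.008,0.1765],
    [255,-10,24.1,-0.3,0,-0.008,0.1765],
    [255,-10,24.1,-0.3,0,-0.008,0.1765],
    [255,-10,24.1,-0.3,0,-0.008,0.1765],
    [255,-10,24.1,-0.3,0,-0.008,0.1765]
  ]
}}

```text
t: 11.35
tcp_pos: [0.4767, -0.2251, 0.2814]
tool_rot: [0.999, -0.046, -0.005, -0.001]
force: [0.5, 0.2, -1.2]
finger_gap: 0.499
```

```bash
python3 - <<'E'
from h import *
im=manip.snapshot("wrist");b=manip.snapshot("scene")
inc([.4795,-.2267,.122],-5.3);print(manip.sense()["tool_rot"])
w=cv2.imread("pics/w2.png")[:,:,::-1]
o=np.hstack([cv2.resize(x[150:330,180:345],None,fx=2.4,fy=2.4,interpolation=2) for x in(w,im)])
cv2.imwrite("pics/c7.png",o[:,:,::-1])
E
```

```text
t 11.45 tcp [ 0.477  -0.225   0.2819] F [ 0.4  1.3 -2.7] gap 0.503
shift cm [ 0.4   0.15 15.99] rot [-0.      0.0085  0.0015]
[ 9.98955089e-01 -4.55023994e-02 -4.26883641e-03 -1.98968524e-04]
```

View pics/c7.png

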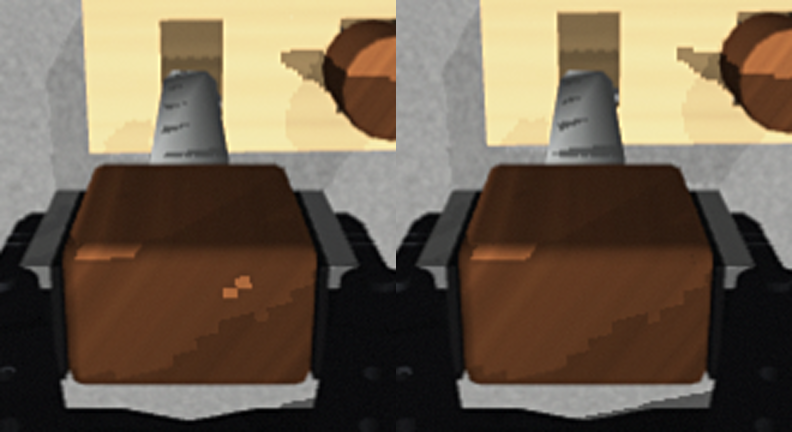

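The wedge sits in the hand exactly as before (left is after lifting, right is now), and the pose differs by only a few mm. I'll lower it and let go.

Call:
{"name": "drive_tool", "arguments": {
  "increments": [
    [255,0.3,0.12,1,0,0.008,0],
    [255,0.3,0.12,3.5,0,0.008,0],
    [255,0.3,0.12,5,0,0.008,0],
    [255,0.3,0.12,7,0,0.008,0],
    [255,0.3,0.12,9,0,0.008,0],
    [255,0.3,0.12,11,0,0.008,0],
    [255,0.3,0.12,13,0,0.008,0],
    [255,0.3,0.12,14.5,0,0.008,0],
    [255,0.3,0.12,15.4,0,0.008,0],
    [255,0.3,0.12,15.7,0,0.008,0],
    [255,0.3,0.12,15.9,0,0.008,0],
    [255,0.3,0.12,15.9,0,0.008,0]
  ]
}}

```text
t: 12.65
tcp_pos: [0.4788, -0.2278, 0.1237]
tool_rot: [0.999, -0.046, 0.0, 0.001]
force: [0.4, 0.3, -1.1]
finger_gap: 0.504
```

Call:
{"name": "drive_tool", "arguments": {
  "increments": [
    [255,0,0,0.1,0,0,0],
    [255,0,0,0.15,0,0,0],
    [115,0,0,0.15,0,0,0],
    [100,0,0,0.15,0,0,0],
    [85,0,0,0.15,0,0,0],
    [80,0,0,0.15,0,0,0],
    [80,0,0,0.15,0,0,0],
    [80,0,0,0.15,0,0,0],
    [80,0,0,-1,0,0,0],
    [80,0,0,-3,0,0,0],
    [80,0,0,-6,0,0,0],
    [80,0,0,-10,0,0,0],
    [80,-3,0,-14,0,0,0],
    [80,-7,0,-16,0,0,0],
    [80,-9,0,-16,0,0,0],
    [80,-9,0,-16,0,0,0]
  ]
}}

```text
t: 14.25
tcp_pos: [0.3866, -0.2184, 0.2848]
tool_rot: [0.999, -0.047, 0.0, 0.001]
force: [-0.1, 0.5, 0.7]
finger_gap: 0.684
```

```bash
python3 - <<'E'
from h import *
m=manip.camera_model("wrist");im=manip.snapshot("wrist");b=manip.snapshot("scene");t=manip.snapshot("top")
inc([.4,-.2267,.3],-5.3)
o=np.hstack([cv2.resize(im[60:240,150:330],None,fx=1.8,fy=1.8,interpolation=2),cv2.resize(b[130:310,130:390],None,fx=1.8,fy=1.8,interpolation=2)])
cv2.imwrite("pics/c8.png",np.vstack([o,cv2.resize(t[90:220,100:430],(o.shape[1],250))])[:,:,::-1]);print(o.shape)
E
```

```text
t 14.4 tcp [ 0.3895 -0.2196  0.2837] F [-0.1 -0.3 -0.8] gap 0.688
shift cm [ 1.12  0.61 -1.63] rot [ 0.0014 -0.0014 -0.0004]
(324, 792, 3)
```

View pics/c8.png

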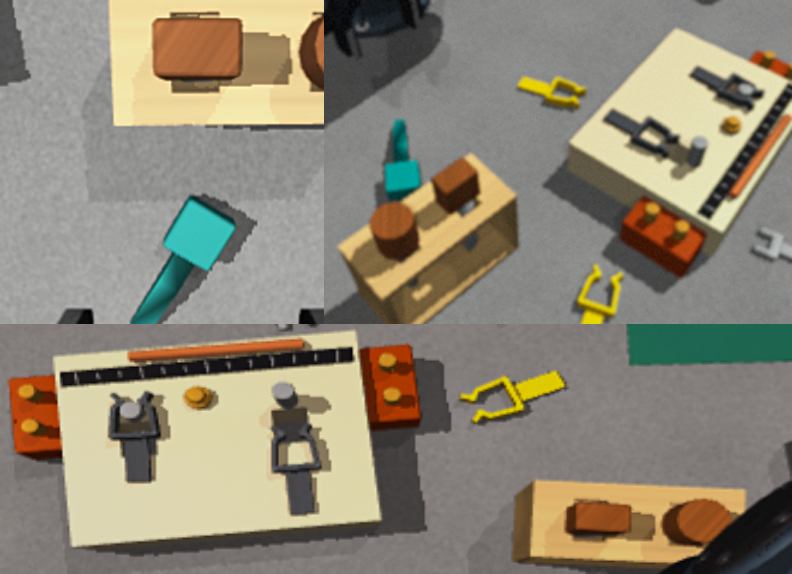

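The wedge hangs upright in its slot, the clip lies flat clear of the tall rod, and the short-rod clip is unchanged. The arm is clear of everything, so I'll hand in.

```bash
python3 -c "
from h import *
print(manip.sign_off())"
```

```text
the job is handed in; nothing more can be done
None
```

The clip is off the tall rod and lying flat on the bench, and the wedge is hanging in its rack slot again. I handed the job in just after 14.4 s of the 46 s allowed; the sign-off reports no verdict.

- **Taking the clip off:** I gripped the wedge by its handle across y, lowered the tip into the gap with nothing touching, then pressed it about 54 mm down. That spread the clip, and I drew it off to −x. With the tip just above the bench I then pushed it roughly 20 mm further away. Only the wedge was used to move the clip. The highest wrist force I read was about 6 N, taken at the end of each move.
- **Last checks:** The final wrist, scene and top pictures show:
  - the clip flat on the bench and well clear of the rod;
  - the short-rod clip where it was;
  - the wedge upright in its original slot;
  - the open gripper well away from everything.
- **Not measured:** I judged the clip's final distance from the rod, roughly 60 mm, by eye.
- **Disagreement:** The cameras differed by 2–4 mm on where the wedge was (tip and handle), within or near the stated calibration. I allowed for this in the approach, and nothing collided.

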